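Restock the cake display in the delivered order

ROBOT

A 7-joint arm with a two-finger parallel gripper is mounted at the origin on the work surface. World frame = base frame: x ahead of the robot, y to its left, z up, the work surface at z = 0. Lengths are in m, angles in rad, forces in N, time in s.
With the tool pointing down it reaches from about 0.35 to 0.9 m from the base axis. Payload 8.1 kg.
Tool frame: the origin (TCP) lies between the finger pads; the fingertips stand 8 mm ahead of it and the grasp point (between the pads) lies 11 mm behind it (arm.tcp_to_tips is the distance from the TCP to the fingertips, in m); z points along the fingers, x is the direction in which the jaws open and shut, and the axes are right-handed (so a half turn about z gives the same grasp; the last joint's range is limited). The gripper opens to 92 mm and grips with 3 to 60 N. Pads are 19 mm wide; open, the fingers measure 130 mm over their backs; the gripper's body (75 mm by 190 mm) begins 47 mm behind the grasp point.
Start: joints at [1.016, 0.434, 0.025, 1.573, -0.012, 1.134, -0.075], TCP at [0.273, -0.562, 0.235] pointing down, gripper open.
Joint ranges: [-2.62, 2.62], [-0.44, 2.09], [-1.27, 1.32], [0.08, 2.57], [-1.32, 4.46], [0.12, 2], [-2.74, 2.74]. Speed limits (rad/s): [2.22, 2.22, 3.01, 3.01, 3.14, 3.14, 3.14].

INTERFACE

Orientations are given as a rotation vector (axis times angle).
In Python, from cell import arm, eyes gives the robot as it stands.
- The arm moves only by the tool play_rows, never from a script. Its argument "rows" is a list of rows, each a list of 3 entries, a list of its own where there are three numbers: the shift along the tool's x, y, z each as a share of 50 cm, from -1 to 1, then the turn, a rotation vector about the tool's x, y, z each as a share of 60 degrees, from -1 to 1, then the opening, from -1 (shut) to 1 (fully open), so that 0 is half open. In form: [[[dx, dy, dz], [ax, ay, az], grip], ...]. A call has 1 to 10 rows; each row is the pose to reach, as a shift and turn from the pose commanded when the call began, along the tool's axes at that moment; what a row does not reach only later rows make up. A row lasts 1/10 s, in which the tool goes at most 50 mm and 8.59 degrees, less where a joint would pass 70% of its speed; a pose out of reach is approached as far as the arm can. A call with a number of a shift or a turn outside -1 to 1 is refused whole. A call with a gripper value outside its range is refused whole. The fingers move at their own pace and stop on an object; "newtons" is the grip in N (left out, the last holds). Time passes only in rows, so rows that repeat a pose let the fingers close. It gives the time, the measured TCP pose, the force and the opening at its end, in the units of the state.
- arm.observe(): the state, without advancing time (a new reading comes with each control period).
- eyes.get_image(name): name is "scene" or "top" or "wrist"; returns (picture, depth): 400x640x3 uint8, red, green, blue; 400x640 float32, m along the optical axis (not along the pixel's ray), 0 where there is no reading.
- eyes.get_calibration(name): a dict with "intrinsics" (3x3 intrinsics, pixels), "R" (3x3) and "t" (3): a world point X has camera coordinates R X + t. Camera axes: x right, y down, z forward; pixel columns grow to the right and rows downward; lengths in m; the calibration is good to about 2 mm. A picture is of the moment at which its call begins: read the wrist's pose just before it. get_calibration takes no time and is no camera call; for the wrist camera it gives the pose at the moment of the call.
- arm.sign_off(): hands the job in, once; it reports no verdict.
The state is a dict: "clock": time; "joints": joint angles; "dq": joint speeds; "joint_efforts": joint torques, N m; "position": TCP position; "ee_rot": TCP orientation; "force": force on the tool from outside, world axes, zero at the start; "ft_torque": the same for the moment, N m; "width": opening from 0.0 (shut) to 1.0 (fully open).
Only numpy, scipy, OpenCV 4.12 (cv2) and the standard library are available. Lean on these libraries where they do the work, as an engineer would, in place of code of your own. Each camera call takes 0.05 s, during which the arm holds its last target.

TASK

Move the bottle, the jar, the dessert cup and the carton from the grey delivery carrier to the four round cake boards on the dark wooden display step, keeping the row in the same order: each goes on the board that has the same place in its row as the thing has in the carrier. Set each one down gently, upright, in the middle of its board, and leave the cake knife and the sugar shaker where they are.

Things in the scene. Friction and masses are not known exactly. Their poses are not given: they have to be found in the camera images.
- bottle: Small amber glass juice bottle with a black cap, 130 mm tall: body 58 mm across up to 85 mm, shoulder narrowing to 104 mm, cap 40 mm across from 104 to 130 mm. 0.2 to 0.4 kg. Origin: centre of its underside, z up. Stands upright in one of the four compartments (110 mm apart, floor 5 mm and walls 22 mm above the table) of the low grey carrier.
- jar: Squat amber glass jar with a flat steel lid, 62 mm across and 72 mm tall (lid from 56 mm up). 0.2 to 0.4 kg. Origin: centre of its underside, z up. Stands in a compartment of the carrier (inside about 90 mm across the row, 107 mm along it).
- cup: White dessert cup with a domed lid, 99 mm tall: tapering body 52 mm across at the foot and 58 mm at 55 mm height, an upright rim band 64 mm across from 55 to 73 mm, a dome above. 0.1 to 0.25 kg. Origin: centre of its underside, z up. Stands in a compartment of the carrier.
- carton: Small square pastry carton, 70 mm tall: brown box 54 x 54 mm, overlapping white lid 58 x 58 mm from 45 mm up. 0.1 to 0.2 kg. Origin: centre of its underside, z up. Stands in a compartment, square to the carrier, which may be turned up to 0.12 rad: its x axis points across the rows from carrier to boards, its y axis along them.
- board_bottle: For the bottle: of four like boards, the one with the same place along its row as the bottle has in the carrier. Fixed round silver cake board, 84 mm across, 4 mm thick, white paper disc, on the dark wooden display step (20 mm high) beyond the carrier (+x). Origin: centre of its underside, 20 mm above the table; top face 4 mm higher. The boards are not quite in line: 168 to 202 mm across from their thing.
- board_jar: For the jar: of four like boards, the one with the same place along its row as the jar has in the carrier. Fixed round silver cake board, 84 mm across, 4 mm thick, white paper disc, on the dark wooden display step (20 mm high) beyond the carrier (+x). Origin: centre of its underside, 20 mm above the table; top face 4 mm higher. The boards are not quite in line: 168 to 202 mm across from their thing.
- board_cup: For the cup: of four like boards, the one with the same place along its row as the cup has in the carrier. Fixed round silver cake board, 84 mm across, 4 mm thick, white paper disc, on the dark wooden display step (20 mm high) beyond the carrier (+x). Origin: centre of its underside, 20 mm above the table; top face 4 mm higher. The boards are not quite in line: 168 to 202 mm across from their thing.
- board_carton: For the carton: of four like boards, the one with the same place along its row as the carton has in the carrier. Fixed round silver cake board, 84 mm across, 4 mm thick, white paper disc, on the dark wooden display step (20 mm high) beyond the carrier (+x). Origin: centre of its underside, 20 mm above the table; top face 4 mm higher. The boards are not quite in line: 168 to 202 mm across from their thing.
- cake_knife: Bystander: a cake knife with a steel blade and a wooden handle, 200 mm long, 22 mm wide, 12 mm high, lying on the table between the carrier and the display step, along the row. Origin at the middle of its underside, x axis along it.
- shaker: Bystander: a glass sugar shaker with a steel top, 50 mm across and 92 mm tall, standing on the table past the robot's right-hand (-y) end of the two rows. Origin at the centre of its underside.
Things that resemble listed ones, but are neither listed nor needed, are in the scene too. What is shaped like the bottle but blue or yellow is not meant.

How it is judged:
At the end, for the whole second after the job is handed in: All four things stand upright (within 0.08 rad) and at rest on their own boards, in the order in which they stood in the carrier, each within 12 mm of the middle of its board, and released (horizontal distance between bottle and board_bottle below 0.012 m and z of bottle in the frame of board_bottle between 0.001 and 0.008 m and angle between each of bottle, jar, cup, carton's own z axis and vertical below 0.08 rad and linear speed of each of bottle, jar, cup, carton below 0.02 m/s and angular speed of each of bottle, jar, cup, carton below 0.2 rad/s and contact force between each of bottle, jar, cup, carton and the fingers below 0.05 N and horizontal distance between jar and board_jar below 0.012 m and z of jar in the frame of board_jar between 0.001 and 0.008 m and horizontal distance between cup and board_cup below 0.012 m and z of cup in the frame of board_cup between 0.001 and 0.008 m and horizontal distance between carton and board_carton below 0.012 m and z of carton in the frame of board_carton between 0.001 and 0.008 m); the robot touches nothing.
It fails at once if one of the four things is tipped by more than 45 degrees (angle between any of bottle, jar, cup, carton's own z axis and vertical above 0.8 rad).
It fails at once if one of the four things is dropped onto its board from more than about 20 mm (falling unheld, still over 15 mm above it) ((horizontal distance between bottle and board_bottle below 0.04 m and z of bottle in the frame of board_bottle above 0.019 m and contact force between bottle and the fingers below 0.02 N and linear speed of bottle above 0.2 m/s) or (horizontal distance between jar and board_jar below 0.04 m and z of jar in the frame of board_jar above 0.019 m and contact force between jar and the fingers below 0.02 N and linear speed of jar above 0.2 m/s) or (horizontal distance between cup and board_cup below 0.04 m and z of cup in the frame of board_cup above 0.019 m and contact force between cup and the fingers below 0.02 N and linear speed of cup above 0.2 m/s) or (horizontal distance between carton and board_carton below 0.04 m and z of carton in the frame of board_carton above 0.019 m and contact force between carton and the fingers below 0.02 N and linear speed of carton above 0.2 m/s)).
It fails at once if the cake knife or the shaker is pushed away by more than 25 mm (distance of any of cake_knife, shaker from where it was at the start of the episode above 0.025 m).
It also fails if it takes over 120 s, if anything falls off the work surface, if the arm or the gripper's body presses on something with over 40 N, if the wrist force passes 120 N, or if a joint passes its speed limit or range.

## Working session

There is one attempt and no reset: what is moved stays moved. The work goes in short steps, Python scripts to look and compute and a tool call to move; the robot and the scene stay as the last step left them, time stands still between calls to the robot, and variables do not carry over. Pictures are saved under pics/ and viewed, and the job is handed in when it is done.

Besides the shell and the picture viewer there is one more tool, called after ">>>" as name([rows], argument=value, ...), one row to a line, values as JSON. play_rows: Moves the arm, as the interface text tells. Its arguments: {"type":"object","properties":{"rows":{"type":"array","items":{"type":"array"}},"newtons":{"type":"number"}},"required":["rows"]}

```bash
mkdir -p pics; ls
python3 - <<'E'
from cell import arm, eyes
import cv2
print(arm.observe(), arm.tcp_to_tips)
for n in ["scene","top","wrist"]:
    im,d=eyes.get_image(n); cv2.imwrite(f"pics/{n}0.png",im[:,:,::-1])
    c=eyes.get_calibration(n); print(n,c)
E
```

```text
pics
{'clock': 0.0, 'joints': array([ 1.0164008 ,  0.43518781,  0.02499342,  1.57410098, -0.01162087,
        1.13398837, -0.07508582]), 'dq': array([-0.00095782, -0.0009459 ,  0.00111289,  0.00084223,  0.00063699,
       -0.00021678, -0.0021922 ]), 'joint_efforts': array([ 1.12774435e-04, -6.67847013e+01,  9.85125303e-01, -3.14453852e+01,
       -6.03415235e-02,  4.30399377e-02,  1.72591394e-04]), 'position': array([ 0.27259134, -0.56186965,  0.23396554]), 'ee_rot': array([-2.66189675e+00,  1.66717680e+00,  2.14895366e-03]), 'force': array([ 0.00761898, -0.13778281, -0.40314429]), 'ft_torque': array([ 0.00374286,  0.00863458, -0.00097264]), 'width': 1.0043616053987106} 0.008
scene {'intrinsics': array([[373.90074444,   0.        , 318.63911149],
       [  0.        , 373.90074444, 197.80380706],
       [  0.        ,   0.        ,   1.        ]]), 'R': array([[ 0.78312022,  0.62150142, -0.02141744],
       [ 0.33615558, -0.45204396, -0.8262298 ],
       [-0.52318462,  0.63983767, -0.56292593]]), 't': array([-0.35373545, -0.13920891,  1.20031102])}
top {'intrinsics': array([[365.08439656,   0.        , 318.67883952],
       [  0.        , 365.08439656, 199.41620301],
       [  0.        ,   0.        ,   1.        ]]), 'R': array([[-0.00297012, -0.99979785, -0.01988543],
       [-0.99538401,  0.0048634 , -0.09584894],
       [ 0.09592628,  0.01950895, -0.99519724]]), 't': array([-0.02637978,  0.50681849,  0.71735733])}
wrist {'intrinsics': array([[323.99257504,   0.        , 317.121515  ],
       [  0.        , 323.99257504, 197.50689676],
       [  0.        ,   0.        ,   1.        ]]), 'R': array([[ 0.4367017 , -0.89960576, -0.00105141],
       [-0.87002909, -0.42264075,  0.25381918],
       [-0.22878157, -0.10992851, -0.96725111]]), 't': array([-0.62508831, -0.03285443,  0.38954652])}
```

View pics/top0.png

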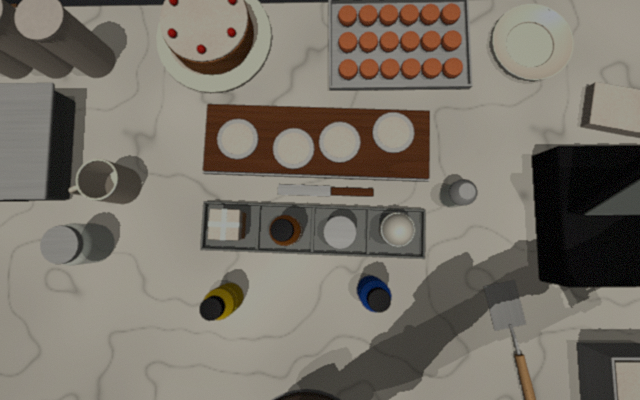

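View pics/scene0.png

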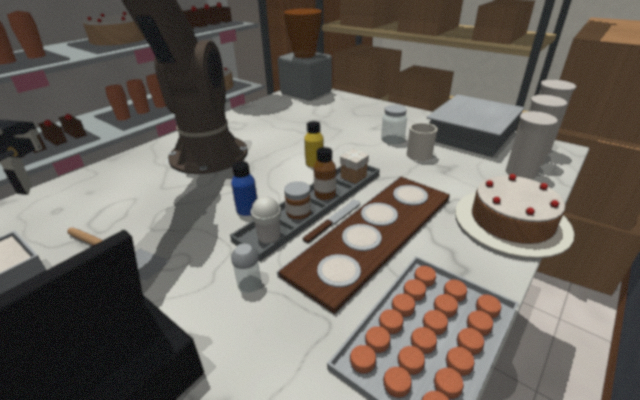

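View pics/wrist0.png

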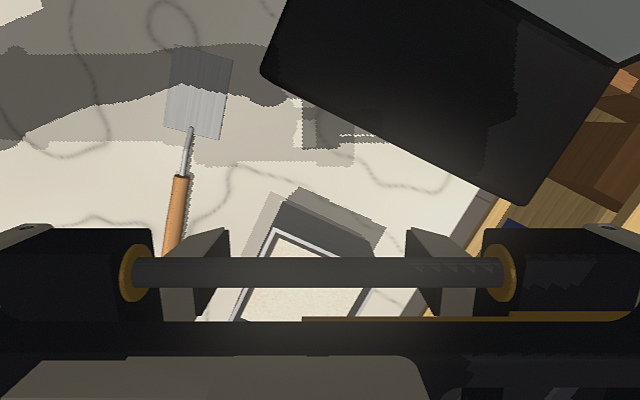

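The top view shows the carrier row from left (+y) to right: carton (224,224), bottle (284,230), jar (340,232), cup (398,229). The boards sit at (237,138), (293,148), (339,141) and (393,132).

Possible mix-ups:
- **Bottle:** the yellow (220,302) and blue (375,294) bottles. I choose the amber one with the black cap, inside the carrier at (284,230).
- **Jar:** the grey-lidded jar outside the carrier at (62,244). I choose the one in the carrier.
- **Cup:** the shaker (460,191) and the mug (98,180). I choose the domed white one in the carrier.

```bash
cat > h.py <<'E'
import numpy as np, cv2
from cell import arm, eyes
def ray(c,u,v,z):
    K,R,t=c["intrinsics"],c["R"],c["t"]
    C=-R.T@t; d=R.T@np.linalg.inv(K)@np.array([u,v,1.]); return C+d*(z-C[2])/d[2]
def proj(c,X):
    p=c["intrinsics"]@(c["R"]@np.asarray(X,float)+c["t"]); return p[:2]/p[2]
def world(c,d):
    K,R,t=c["intrinsics"],c["R"],c["t"]
    v,u=np.indices(d.shape); P=np.stack([(u-K[0,2])/K[0,0]*d,(v-K[1,2])/K[1,1]*d,d],-1)
    return (P-t)@R
E
python3 - <<'E'
from h import *
im,d=eyes.get_image("top"); c=eyes.get_calibration("top")
np.savez("top0.npz",im=im,d=d)
W=world(c,d)
crop=cv2.resize(im[95:265,190:490],None,fx=2.6,fy=2.6,interpolation=cv2.INTER_CUBIC)
cv2.imwrite("pics/topcrop.png",crop[:,:,::-1])
for n,(u,v) in dict(box=(600,160),box2=(560,250),boxedge=(536,200),bluecap=(378,300),yelcap=(211,307),shaker=(463,190),cup=(398,228),jar=(340,232),bot=(283,230),carton=(224,224),b1=(237,138),b2=(293,148),b3=(339,141),b4=(393,132),knife=(330,190),table=(330,280),cake=(206,10),step=(265,120)).items(): print(n,W[v,u].round(3))
# high stuff extents in region
m=(W[...,2]>0.02)&(d>0)
hi=np.where(m,W[...,2],0); cv2.imwrite("pics/height.png",(np.clip(hi,0,.4)/.4*255).astype(np.uint8))
E
```

```text
box [ 0.571 -0.548  0.089]
box2 [ 0.406 -0.471  0.079]
boxedge [ 0.504 -0.47   0.014]
bluecap [ 0.325 -0.13   0.13 ]
yelcap [0.313 0.154 0.129]
shaker [ 0.516 -0.295  0.091]
cup [ 0.447 -0.172  0.103]
jar [ 0.44  -0.069  0.077]
bot [0.444 0.031 0.132]
carton [0.456 0.149 0.077]
b1 [0.635 0.14  0.025]
b2 [0.614 0.024 0.024]
b3 [ 0.628 -0.071  0.022]
b4 [ 0.645 -0.182  0.026]
knife [ 0.528 -0.052  0.009]
table [ 0.343 -0.051 -0.002]
cake [0.88  0.193 0.081]
step [0.675 0.084 0.02 ]
```

View pics/topcrop.png

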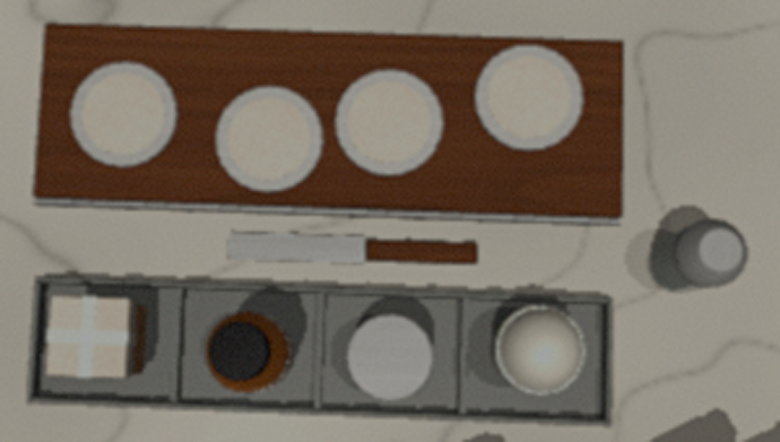

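View pics/height.png

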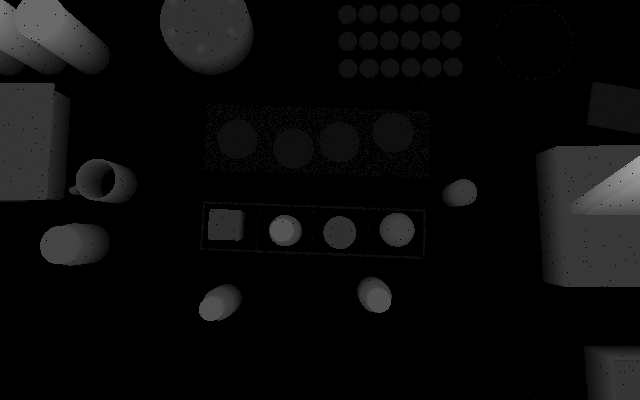

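```bash
cat > m.py <<'E'
from h import *
z=np.load("top0.npz"); im,d=z["im"],z["d"]; c=eyes.get_calibration("top"); W=world(c,d)
H=W[...,2]; hsv=cv2.cvtColor(im,cv2.COLOR_RGB2HSV); val=hsv[...,2]
def fit(mask,zz,near):
    cs,_=cv2.findContours(mask.astype(np.uint8),cv2.RETR_EXTERNAL,cv2.CHAIN_APPROX_NONE)
    cs=[k for k in cs if cv2.contourArea(k)>60 and cv2.pointPolygonTest(k,near,True)>-3]
    k=max(cs,key=cv2.contourArea)[:,0].astype(float)
    P=np.array([ray(c,u,v,zz)[:2] for u,v in k])
    A=np.c_[P*2,np.ones(len(P))]; s=np.linalg.lstsq(A,(P**2).sum(1),rcond=None)[0]
    return s[:2], 2*np.sqrt(s[2]+s[:2]@s[:2]), P
grey=(hsv[...,1]<60)&(val>110)
for n,p in dict(carton=(237,138),bottle=(293,148),jar=(339,141),cup=(393,132)).items():
    m=np.zeros(val.shape,bool); m[108:172,208:428]=grey[108:172,208:428]
    C,D,_=fit(m,.024,p); print("board",n,C.round(4),"dia",round(D,4))
def box(x0,x1,y0,y1):
    m=np.zeros(val.shape,bool); m[y0:y1,x0:x1]=1; return m
C,D,_=fit((H>.115)&box(262,306,212,250),.135,(282,230)); print("cap",C.round(4),D)
C,D,_=fit((val<50)&box(262,300,215,248),.135,(282,230)); print("cap dark",C.round(4),D)
C,D,_=fit((H>.066)&box(320,362,212,252),.077,(340,232)); print("jar",C.round(4),D)
C,D,_=fit((H>.066)&box(376,418,208,252),.078,(398,229)); print("cup",C.round(4),D)
C,D,P=fit((H>.066)&box(204,250,204,246),.075,(224,224)); r=cv2.minAreaRect((P*1000).astype(np.float32)); print("carton",r)
for n,(u,v) in dict(tl=(204,202),tr=(425,210),bl=(201,249),br=(424,257)).items(): print(n,ray(c,u,v,.022).round(3))
m=box(274,380,180,200)&((val>150)&(hsv[...,1]<40)|(hsv[...,1]>110)&(val<120))
E
python3 m.py
```

```text
board carton [0.6349 0.1408] dia 0.0822
board bottle [0.6138 0.0243] dia 0.0824
board jar [ 0.6266 -0.0711] dia 0.0824
board cup [ 0.6457 -0.182 ] dia 0.0822
cap [0.4442 0.0334] 0.038683571265587836
cap dark [0.4449 0.033 ] 0.03873662103955453
jar [ 0.4403 -0.0678] 0.05968335682072367
cup [ 0.4451 -0.1746] 0.06217155393759478
carton ((456.6861267089844, 150.05056762695312), (60.53599166870117, 59.633480072021484), 87.6693344116211)
tl [0.503 0.207 0.022]
tr [ 0.484 -0.243  0.022]
bl [0.407 0.21  0.022]
br [ 0.39  -0.238  0.022]
```

```bash
cat > go.py <<'E'
import sys
from h import *
from scipy.spatial.transform import Rotation as Ro
# args: grasp-point target x y z, yaw deg of tool x, tool down
x,y,z,yaw=map(float,sys.argv[1:5])
s=arm.observe(); R0=Ro.from_rotvec(s["ee_rot"]); 
a=np.radians(yaw); Rt=Ro.from_matrix(np.array([[np.cos(a),np.sin(a),0],[np.sin(a),-np.cos(a),0],[0,0,-1]]))
tcp=np.array([x,y,z-.011])
print("clock",round(s["clock"],2),"tcp",s["position"].round(4),"w",round(s["width"],3),"F",s["force"].round(1),"yaw",np.degrees(np.arctan2(*R0.as_matrix()[1::-1,0])).round(2), "joints",s["joints"].round(2))
print("shift",(R0.inv().apply(tcp-s["position"])/.5).round(4),"turn",((R0.inv()*Rt).as_rotvec()/np.radians(60)).round(4))
E
python3 go.py .4445 .0332 .26 -2.4
python3 go.py .36 -.26 .26 -30
python3 - <<'E'
exec(open('m.py').read().split("grey=")[0])
def box(x0,x1,y0,y1):
    m=np.zeros(val.shape,bool); m[y0:y1,x0:x1]=1; return m
for b in [(195,245,280,325),(352,396,272,316)]:
    p=fit((H>.122)&box(*b),.13,((b[0]+b[1])/2-3,302)); print(p[:2])
E
```

```text
clock 0.2 tcp [ 0.2727 -0.5621  0.2343] w 1.002 F [ 0.5 -0.4 -0.7] yaw -64.12 joints [ 1.02  0.43  0.02  1.57 -0.01  1.13 -0.08]
shift [-0.9211 -0.8288 -0.0287] turn [-4.0000e-04  8.0000e-04 -1.0286e+00]
clock 0.2 tcp [ 0.2727 -0.5621  0.2343] w 1.002 F [ 0.5 -0.4 -0.7] yaw -64.12 joints [ 1.02  0.43  0.02  1.57 -0.01  1.13 -0.08]
shift [-0.4673 -0.4208 -0.0291] turn [-2.000e-04  9.000e-04 -5.686e-01]
(array([0.31101078, 0.15437152]), np.float64(0.039054479776688675))
(array([ 0.32515818, -0.13129991]), np.float64(0.038504522938819445))
```

>>> play_rows([
  [[-0.02,-0.02,-0.01],[0,0,-0.03],1],
  [[-0.06,-0.05,-0.03],[0,0,-0.08],1],
  [[-0.11,-0.1,-0.03],[0,0,-0.14],1],
  [[-0.17,-0.15,-0.03],[0,0,-0.21],1],
  [[-0.23,-0.21,-0.03],[0,0,-0.28],1],
  [[-0.29,-0.27,-0.03],[0,0,-0.35],1],
  [[-0.35,-0.32,-0.03],[0,0,-0.42],1],
  [[-0.4,-0.36,-0.03],[0,0,-0.49],1],
  [[-0.44,-0.4,-0.03],[0,0,-0.54],1],
  [[-0.467,-0.421,-0.03],[0,0,-0.569],1],
])

```text
clock: 1.2
position: [0.3609, -0.2574, 0.2502]
ee_rot: [3.037, -0.803, 0.001]
force: [0.2, 0.2, -0.2]
width: 1.001
```

```bash
python3 go.py .4445 .0332 .24 -2.4
```

```text
clock 1.2 tcp [ 0.3609 -0.2574  0.2502] w 1.001 F [ 0.2  0.2 -0.2] yaw -29.63 joints [ 0.72  0.14 -0.25  1.95  0.04  1.05 -0.06]
shift [-0.1421 -0.5878  0.0424] turn [ 0.     -0.0006 -0.4538]
```

>>> play_rows([
  [[-0.01,-0.03,0],[0,0,-0.03],1],
  [[-0.02,-0.09,0],[0,0,-0.08],1],
  [[-0.04,-0.16,0],[0,0,-0.13],1],
  [[-0.06,-0.24,0],[0,0,-0.19],1],
  [[-0.08,-0.32,0.01],[0,0,-0.25],1],
  [[-0.1,-0.4,0.02],[0,0,-0.31],0.6],
  [[-0.115,-0.47,0.03],[0,0,-0.36],0.6],
  [[-0.13,-0.53,0.04],[0,0,-0.41],0.6],
  [[-0.138,-0.57,0.042],[0,0,-0.44],0.6],
  [[-0.142,-0.588,0.042],[0,0,-0.454],0.6],
])

```text
clock: 2.2
position: [0.4459, 0.0315, 0.2286]
ee_rot: [-3.14, 0.07, 0.0]
force: [-0.4, -1.3, -0.3]
width: 0.8
```

```bash
python3 go.py .4445 .0332 .122 -2.4
python3 - <<'E'
from h import *
im,d=eyes.get_image("wrist"); cv2.imwrite("pics/w1.png",im[:,:,::-1])
E
```

```text
clock 2.2 tcp [0.4459 0.0315 0.2286] w 0.8 F [-0.4 -1.3 -0.3] yaw -2.55 joints [ 0.29  0.2  -0.55  1.96  0.12  1.02 -0.36]
shift [-0.003  -0.0033  0.2352] turn [-0.0004  0.0002 -0.0025]
```

View pics/w1.png

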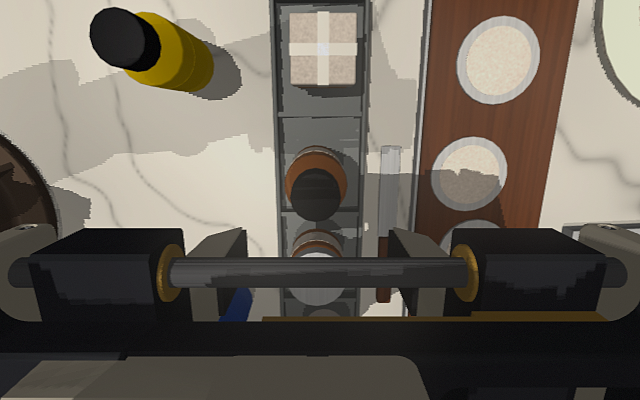

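The wrist view shows the amber bottle's black cap at about (318,192), the carton at (322,48) and the jar partly behind the gripper bar. I'll check that predicted positions project onto these.

Run:
```python
from h import *
c=eyes.get_calibration("wrist")
for P in [(.4445,.0332,.135),(.4567,.15,.075),(.6138,.0243,.024),(.6349,.1408,.024)]: print(proj(c,P).round(1))
```

```text
[315.3 199.7]
[323.5  51.3]
[468. 175.]
[497.2  61.9]
```

>>> play_rows([
  [[-0.001,-0.002,0.015],[0,0,0],0.6],
  [[-0.003,-0.003,0.045],[0,0,0],0.6],
  [[-0.003,-0.003,0.08],[0,0,0],0.6],
  [[-0.003,-0.003,0.12],[0,0,0],0.6],
  [[-0.003,-0.003,0.155],[0,0,0],0.6],
  [[-0.003,-0.003,0.19],[0,0,0],0.6],
  [[-0.003,-0.003,0.215],[0,0,0],0.6],
  [[-0.003,-0.003,0.23],[0,0,0],0.6],
  [[-0.003,-0.003,0.235],[0,0,0],0.6],
  [[-0.003,-0.003,0.235],[0,0,0],0.6],
])

```text
clock: 3.25
position: [0.4444, 0.0311, 0.1113]
ee_rot: [3.141, -0.076, 0.0]
force: [-0.0, -0.0, 1.0]
width: 0.8
```

```bash
python3 go.py .4445 .0332 .122 -2.4
python3 - <<'E'
from h import *
im,d=eyes.get_image("scene"); cv2.imwrite("pics/s1.png",cv2.resize(im[100:300,200:450],None,fx=3,fy=3)[:,:,::-1])
E
```

```text
clock 3.25 tcp [0.4444 0.0311 0.1113] w 0.8 F [-0. -0.  1.] yaw -2.76 joints [ 0.22  0.36 -0.51  2.11  0.26  0.73 -0.5 ]
shift [ 0.0001 -0.0042  0.0005] turn [ 0.0001 -0.     -0.006 ]
```

View pics/s1.png

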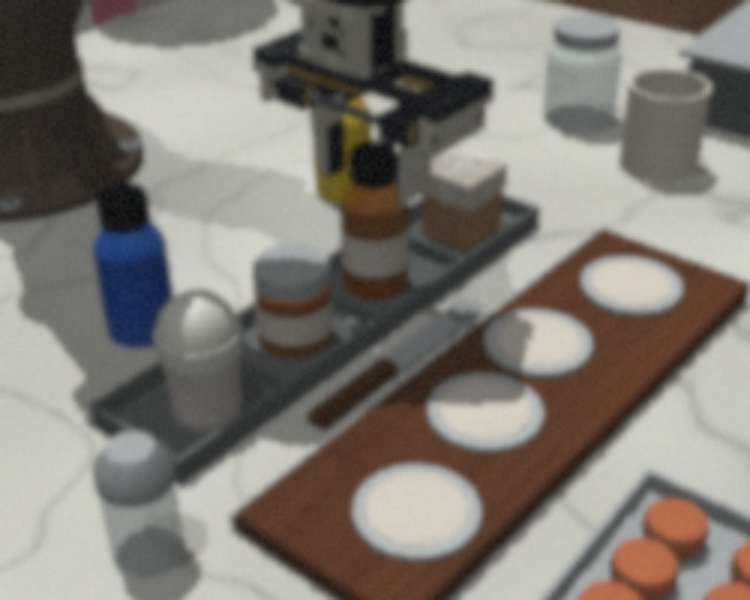

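>>> play_rows([
  [[0,-0.004,0],[0,0,0],0.6],
  [[0,-0.004,0],[0,0,0],-1],
  [[0,-0.004,0],[0,0,0],-1],
  [[0,-0.004,0],[0,0,0],-1],
  [[0,-0.004,0],[0,0,0],-1],
  [[0,-0.004,0],[0,0,0],-1],
  [[0,-0.004,0],[0,0,0],-1],
  [[0,-0.004,0],[0,0,0],-1],
], newtons=30)

```text
clock: 4.1
position: [0.4443, 0.0333, 0.1112]
ee_rot: [3.141, -0.075, -0.0]
force: [0.4, 0.1, -0.2]
width: 0.43
```

```bash
python3 go.py .4445 .0332 .122 -2.4; python3 go.py .6138 .0243 .195 -2.4
```

```text
clock 4.1 tcp [0.4443 0.0333 0.1112] w 0.43 F [ 0.4  0.1 -0.2] yaw -2.74 joints [ 0.21  0.36 -0.51  2.11  0.26  0.73 -0.51]
shift [0.0004 0.0002 0.0004] turn [ 0.0001  0.0002 -0.0057]
clock 4.1 tcp [0.4443 0.0333 0.1112] w 0.43 F [ 0.4  0.1 -0.2] yaw -2.74 joints [ 0.21  0.36 -0.51  2.11  0.26  0.73 -0.51]
shift [ 0.3394  0.0018 -0.1457] turn [ 0.0001  0.0002 -0.0057]
```

>>> play_rows([
  [[0,0,-0.008],[0,0,0],-1],
  [[0,0,-0.025],[0,0,0],-1],
  [[0,0,-0.05],[0,0,0],-1],
  [[0,0,-0.075],[0,0,0],-1],
  [[0,0,-0.1],[0,0,0],-1],
  [[0,0,-0.12],[0,0,0],-1],
  [[0.01,0,-0.13],[0,0,0],-1],
  [[0.03,0,-0.13],[0,0,0],-1],
  [[0.06,0,-0.13],[0,0,0],-1],
  [[0.09,0,-0.13],[0,0,0],-1],
])

```text
clock: 5.1
position: [0.4904, 0.0309, 0.1758]
ee_rot: [3.14, -0.075, -0.001]
force: [1.3, -0.2, -2.3]
width: 0.434
```

>>> play_rows([
  [[0.035,0,0],[0,0,0],-1],
  [[0.07,0,0],[0,0,0],-1],
  [[0.11,0,0],[0,0,0],-1],
  [[0.15,0,0],[0,0,0],-1],
  [[0.185,0,0],[0,0,0],-1],
  [[0.21,0,0],[0,0,0],-1],
  [[0.23,0,0],[0,0,0],-1],
  [[0.244,0.001,0],[0,0,0],-1],
  [[0.249,0.002,0],[0,0,0],-1],
  [[0.249,0.002,0],[0,0,0],-1],
])

```text
clock: 6.1
position: [0.6136, 0.0241, 0.176]
ee_rot: [3.141, -0.075, -0.001]
force: [0.4, -0.3, -2.6]
width: 0.433
```

```bash
python3 go.py .6138 .0243 .1425 -2.4;  python3 - <<'E'
from h import *
im,d=eyes.get_image("scene"); cv2.imwrite("pics/s2.png",cv2.resize(im[70:270,250:500],None,fx=3,fy=3)[:,:,::-1])
E
```

```text
clock 6.1 tcp [0.6136 0.0241 0.176 ] w 0.433 F [ 0.4 -0.3 -2.6] yaw -2.75 joints [ 0.19  0.52 -0.47  1.64  0.26  1.05 -0.4 ]
shift [ 0.0004 -0.0004  0.0889] turn [ 0.0001  0.0004 -0.0058]
```

View pics/s2.png

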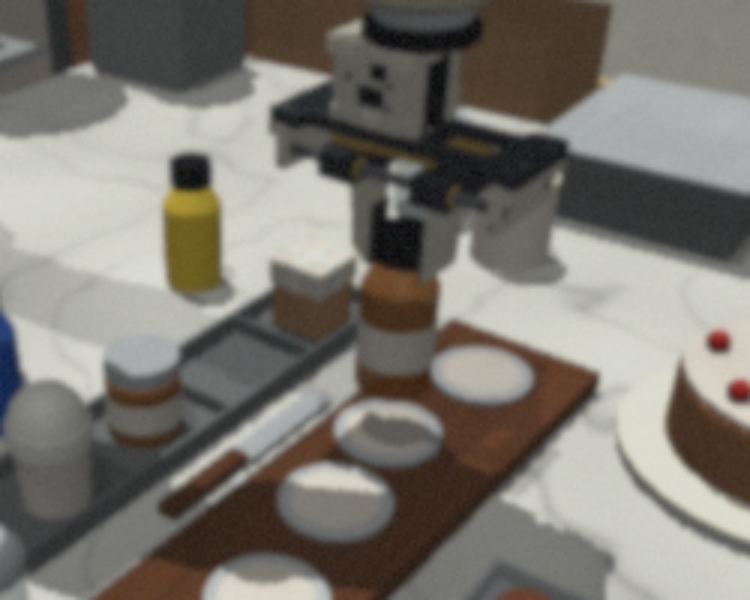

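>>> play_rows([
  [[0,0,0.01],[0,0,0],-1],
  [[0,0,0.025],[0,0,0],-1],
  [[0,0,0.04],[0,0,0],-1],
  [[0,0,0.055],[0,0,0],-1],
  [[0,0,0.068],[0,0,0],-1],
  [[0,0,0.077],[0,0,0],-1],
  [[0,0,0.084],[0,0,0],-1],
  [[0,0,0.088],[0,0,0],-1],
  [[0,0,0.09],[0,0,0],-1],
  [[0,0,0.09],[0,0,0],-1],
])

```text
clock: 7.15
position: [0.6137, 0.0243, 0.1313]
ee_rot: [3.141, -0.075, 0.0]
force: [0.2, -0.3, -2.1]
width: 0.431
```

Not yet touching. I'll lower it 1.5 mm more, then open.

>>> play_rows([
  [[0,0,0.002],[0,0,0],-1],
  [[0,0,0.003],[0,0,0],-1],
  [[0,0,0.003],[0,0,0],-1],
  [[0,0,0.003],[0,0,0],0.4],
  [[0,0,0.003],[0,0,0],0.4],
  [[0,0,0.003],[0,0,0],0.4],
  [[0,0,0.003],[0,0,0],0.4],
  [[0,0,0.003],[0,0,0],0.4],
])

```text
clock: 7.95
position: [0.6136, 0.0242, 0.1297]
ee_rot: [3.141, -0.075, -0.0]
force: [-0.4, -0.2, 0.3]
width: 0.698
```

>>> play_rows([
  [[0,0,-0.01],[0,0,0],0.4],
  [[0,0,-0.03],[0,0,0],0.4],
  [[0,0,-0.06],[0,0,0],0.4],
  [[0,0,-0.1],[0,0,0],0.4],
  [[0,0,-0.14],[0,0,0],0.4],
  [[0,0,-0.17],[0,0,0],0.6],
  [[0,0,-0.19],[0,0,0],0.6],
  [[0,0,-0.2],[0,0,0],0.6],
  [[0,0,-0.2],[0,0,0],0.6],
])

```text
clock: 8.85
position: [0.6139, 0.0243, 0.2305]
ee_rot: [-3.141, 0.075, -0.002]
force: [-1.2, -0.2, 0.2]
width: 0.803
```

```bash
python3 go.py .4403 -.0678 .22 -20;  python3 - <<'E'
from h import *
im,d=eyes.get_image("scene"); cv2.imwrite("pics/s3.png",cv2.resize(im[70:270,250:500],None,fx=3,fy=3)[:,:,::-1])
E
```

```text
clock 8.85 tcp [0.6139 0.0243 0.2305] w 0.803 F [-1.2 -0.2  0.2] yaw -2.74 joints [ 0.2   0.47 -0.48  1.58  0.23  1.15 -0.38]
shift [-0.3381  0.2007  0.0427] turn [-0.0003 -0.0011  0.2876]
```

View pics/s3.png

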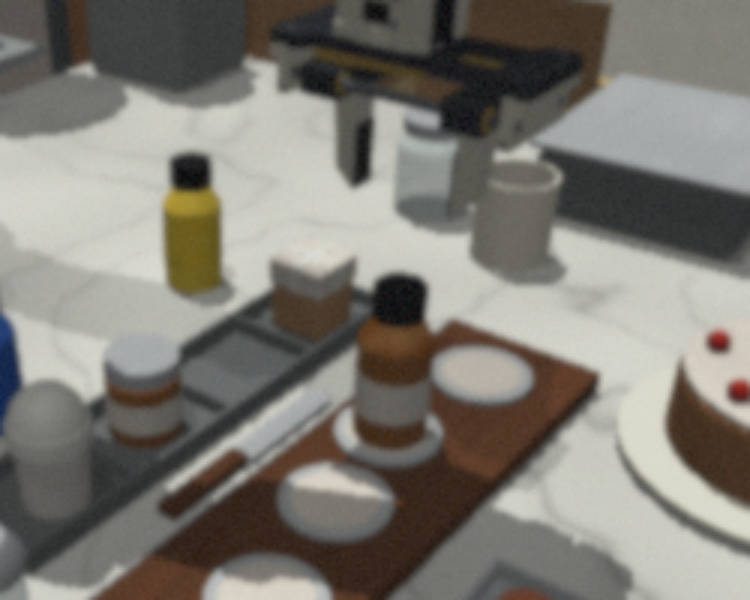

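The bottle stands upright on its board. The jar is next, with the gripper turned to yaw -20 so its body stays clear of the blue bottle.

>>> play_rows([
  [[-0.01,0.01,0],[0,0,0.01],1],
  [[-0.04,0.025,0],[0,0,0.04],1],
  [[-0.08,0.05,0.01],[0,0,0.07],1],
  [[-0.13,0.08,0.02],[0,0,0.11],1],
  [[-0.18,0.11,0.03],[0,0,0.16],1],
  [[-0.23,0.14,0.04],[0,0,0.2],1],
  [[-0.275,0.165,0.043],[0,0,0.24],1],
  [[-0.31,0.185,0.043],[0,0,0.27],1],
  [[-0.33,0.197,0.043],[0,0,0.285],1],
  [[-0.338,0.201,0.043],[0,0,0.288],1],
])

```text
clock: 9.9
position: [0.4389, -0.0688, 0.208]
ee_rot: [3.093, -0.548, -0.001]
force: [0.5, -0.5, -0.3]
width: 0.998
```

```bash
python3 go.py .4403 -.0678 .052 -20;python3 - <<'E'
from h import *
im,d=eyes.get_image("wrist"); cv2.imwrite("pics/w2.png",im[:,:,::-1])
E
```

```text
clock 9.9 tcp [ 0.4389 -0.0688  0.208 ] w 0.998 F [ 0.5 -0.5 -0.3] yaw -20.11 joints [ 0.42  0.21 -0.44  2.    0.11  0.96 -0.43]
shift [ 0.0021 -0.0031  0.334 ] turn [ 0.0006  0.0005 -0.0018]
```

View pics/w2.png

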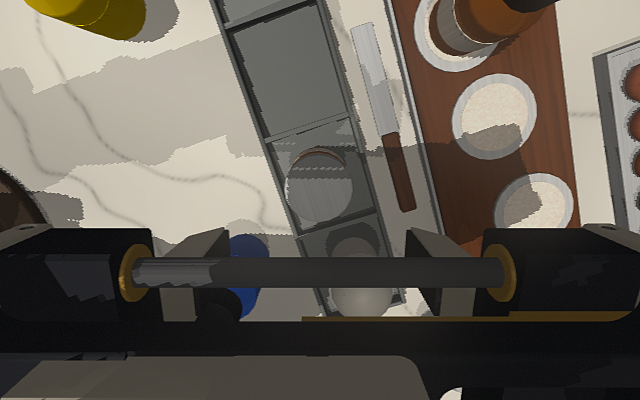

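>>> play_rows([
  [[0.001,-0.001,0.03],[0,0,0],1],
  [[0.001,-0.002,0.08],[0,0,0],1],
  [[0.001,-0.002,0.14],[0,0,0],1],
  [[0.001,-0.002,0.2],[0,0,0],1],
  [[0.001,-0.002,0.25],[0,0,0],1],
  [[0.001,-0.002,0.29],[0,0,0],1],
  [[0.001,-0.002,0.315],[0,0,0],1],
  [[0.001,-0.002,0.33],[0,0,0],1],
  [[0.001,-0.002,0.334],[0,0,0],1],
  [[0.001,-0.002,0.334],[0,0,0],1],
])

```text
clock: 10.95
position: [0.4413, -0.067, 0.0413]
ee_rot: [-3.094, 0.545, -0.0]
force: [0.1, 0.0, -0.8]
width: 0.998
```

```bash
python3 go.py .4403 -.0678 .052 -20
```

```text
clock 10.95 tcp [ 0.4413 -0.067   0.0413] w 0.998 F [ 0.1  0.  -0.8] yaw -19.99 joints [ 0.31  0.46 -0.35  2.18  0.3   0.55 -0.62]
shift [-0.0013  0.0022  0.0006] turn [-0.0002 -0.0001  0.0002]
```

>>> play_rows([
  [[-0.001,0.002,0],[0,0,0],-1],
  [[-0.001,0.002,0],[0,0,0],-1],
  [[-0.001,0.002,0],[0,0,0],-1],
  [[-0.001,0.002,0],[0,0,0],-1],
  [[-0.001,0.002,0],[0,0,0],-1],
  [[-0.001,0.002,0],[0,0,0],-1],
  [[-0.001,0.002,0],[0,0,0],-1],
  [[-0.001,0.002,0],[0,0,0],-1],
], newtons=25)

```text
clock: 11.75
position: [0.4402, -0.0681, 0.0415]
ee_rot: [3.094, -0.546, 0.001]
force: [-0.8, -0.7, 5.3]
width: 0.672
```

>>> play_rows([
  [[0,0,-0.008],[0,0,0],-1],
  [[0,0,-0.025],[0,0,0],-1],
  [[0,0,-0.05],[0,0,0],-1],
  [[0,0,-0.075],[0,0,0],-1],
  [[0,0,-0.1],[0,0,0],-1],
  [[0,0,-0.12],[0,0,0],-1],
  [[0,0,-0.13],[0,0,0],-1],
  [[0,0,-0.13],[0,0,0],-1],
])

```text
clock: 12.55
position: [0.4404, -0.0682, 0.1069]
ee_rot: [3.094, -0.546, 0.002]
force: [1.0, 0.0, -3.3]
width: 0.671
```

```bash
python3 go.py .6266 -.0711 .117 -20
```

```text
clock 12.55 tcp [ 0.4404 -0.0682  0.1069] w 0.671 F [ 1.   0.  -3.3] yaw -20.03 joints [ 0.37  0.35 -0.41  2.12  0.21  0.71 -0.54]
shift [ 0.3519 -0.122   0.0022] turn [-0.0001 -0.0012 -0.0005]
```

>>> play_rows([
  [[0.01,-0.003,0],[0,0,0],-1],
  [[0.035,-0.012,0],[0,0,0],-1],
  [[0.075,-0.026,0],[0,0,0],-1],
  [[0.125,-0.043,0],[0,0,0],-1],
  [[0.18,-0.062,0],[0,0,0],-1],
  [[0.235,-0.081,0],[0,0,0],-1],
  [[0.285,-0.099,0],[0,0,0],-1],
  [[0.325,-0.113,0],[0,0,0],-1],
  [[0.347,-0.12,0],[0,0,0],-1],
  [[0.352,-0.122,0],[0,0,0],-1],
])

```text
clock: 13.55
position: [0.6281, -0.0708, 0.1051]
ee_rot: [-3.093, 0.546, 0.0]
force: [-0.1, 0.4, -2.8]
width: 0.674
```

```bash
python3 go.py .6266 -.0711 .0725 -20;  python3 - <<'E'
from h import *
im,d=eyes.get_image("scene"); cv2.imwrite("pics/s4.png",cv2.resize(im[90:290,250:500],None,fx=3,fy=3)[:,:,::-1])
E
```

```text
clock 13.55 tcp [ 0.6281 -0.0708  0.1051] w 0.674 F [-0.1  0.4 -2.8] yaw -20.02 joints [ 0.27  0.6  -0.36  1.67  0.26  0.92 -0.54]
shift [-0.0026  0.0016  0.0871] turn [-0.0003  0.0002 -0.0004]
```

View pics/s4.png

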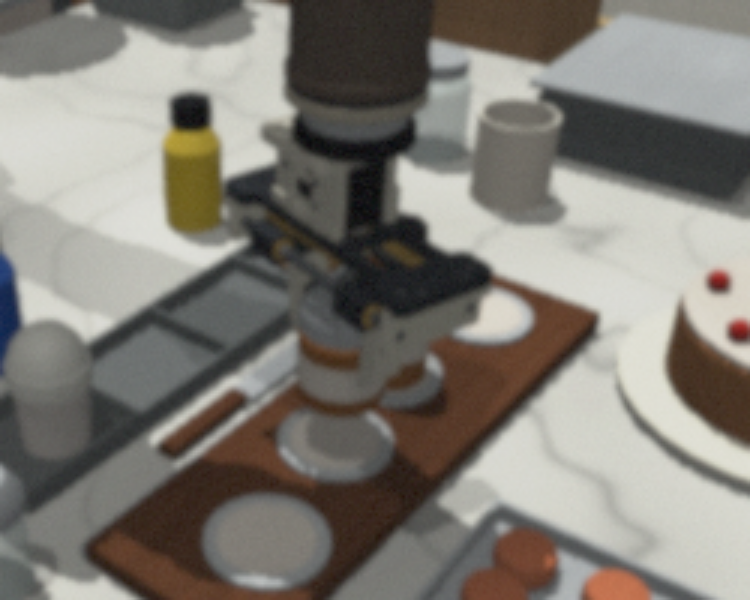

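>>> play_rows([
  [[-0.001,0,0.01],[0,0,0],-1],
  [[-0.002,0.001,0.025],[0,0,0],-1],
  [[-0.002,0.001,0.04],[0,0,0],-1],
  [[-0.002,0.001,0.055],[0,0,0],-1],
  [[-0.002,0.001,0.068],[0,0,0],-1],
  [[-0.002,0.001,0.077],[0,0,0],-1],
  [[-0.002,0.001,0.083],[0,0,0],-1],
  [[-0.002,0.001,0.086],[0,0,0],-1],
  [[-0.002,0.001,0.088],[0,0,0],-1],
  [[-0.002,0.001,0.088],[0,0,0],-1],
])

```text
clock: 14.6
position: [0.6252, -0.0711, 0.0623]
ee_rot: [3.094, -0.546, 0.0]
force: [-0.7, 0.9, -3.2]
width: 0.667
```

>>> play_rows([
  [[0.002,0,0.002],[0,0,0],-1],
  [[0.002,0,0.003],[0,0,0],-1],
  [[0.002,0,0.003],[0,0,0],-1],
  [[0.002,0,0.003],[0,0,0],0.6],
  [[0.002,0,0.003],[0,0,0],0.9],
  [[0.002,0,0.003],[0,0,0],0.9],
  [[0.002,0,0.003],[0,0,0],0.9],
  [[0.002,0,0.003],[0,0,0],0.9],
  [[0.002,0,0.003],[0,0,0],0.9],
])

```text
clock: 15.5
position: [0.6262, -0.0715, 0.0608]
ee_rot: [3.094, -0.546, 0.0]
force: [-0.2, -0.2, -0.3]
width: 0.954
```

>>> play_rows([
  [[0,0,-0.01],[0,0,0],1],
  [[0,0,-0.03],[0,0,0],1],
  [[0,0,-0.07],[0,0,0],1],
  [[0,0,-0.12],[0,0,0],1],
  [[0,0,-0.17],[0,0,0],1],
  [[0,0,-0.22],[0,0,0],1],
  [[0,0,-0.26],[0,0,0],1],
  [[0,0,-0.29],[0,0,0],1],
  [[0,0,-0.3],[0,0,0],1],
  [[0,0,-0.3],[0,0,0],1],
])

```text
clock: 16.5
position: [0.6265, -0.0714, 0.2119]
ee_rot: [-3.094, 0.546, -0.003]
force: [-0.1, 0.5, 0.1]
width: 1.001
```

```bash
python3 go.py .4451 -.1746 .19 15;  python3 - <<'E'
from h import *
im,d=eyes.get_image("scene"); cv2.imwrite("pics/s5.png",cv2.resize(im[90:290,250:500],None,fx=3,fy=3)[:,:,::-1])
E
```

```text
clock 16.5 tcp [ 0.6265 -0.0714  0.2119] w 1.001 F [-0.1  0.5  0.1] yaw -20.02 joints [ 0.29  0.5  -0.39  1.56  0.2   1.12 -0.5 ]
shift [-0.2703  0.3181  0.0651] turn [ 1.000e-04 -1.800e-03 -5.837e-01]
```

View pics/s5.png

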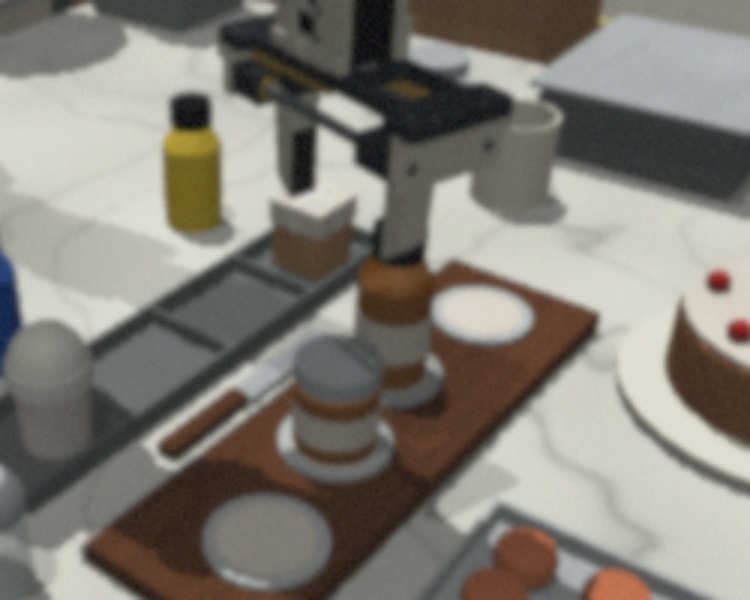

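>>> play_rows([
  [[-0.01,0.01,0],[0,0,-0.02],1],
  [[-0.035,0.04,0],[0,0,-0.07],1],
  [[-0.07,0.08,0],[0,0,-0.14],1],
  [[-0.11,0.125,0.01],[0,0,-0.22],1],
  [[-0.15,0.175,0.02],[0,0,-0.31],1],
  [[-0.19,0.22,0.03],[0,0,-0.4],1],
  [[-0.22,0.26,0.045],[0,0,-0.48],1],
  [[-0.25,0.295,0.055],[0,0,-0.54],1],
  [[-0.267,0.313,0.065],[0,0,-0.575],1],
  [[-0.27,0.318,0.065],[0,0,-0.584],1],
])

```text
clock: 17.55
position: [0.442, -0.1756, 0.177]
ee_rot: [-3.114, -0.41, 0.005]
force: [0.6, -0.2, 1.3]
width: 1.002
```

```bash
python3 go.py .4451 -.1746 .069 15;python3 - <<'E'
from h import *
im,d=eyes.get_image("wrist"); cv2.imwrite("pics/w3.png",im[:,:,::-1]);c=eyes.get_calibration("wrist")
print(proj(c,(.4451,-.1746,.078)))
E
```

```text
clock 17.55 tcp [ 0.442  -0.1756  0.177 ] w 1.002 F [ 0.6 -0.2  1.3] yaw 15.0 joints [ 0.7   0.31 -0.53  1.96  0.2   0.92  0.32]
shift [ 0.0072 -0.      0.2379] turn [-0.001   0.0031  0.    ]
[320.79464338 199.24980784]
```

View pics/w3.png

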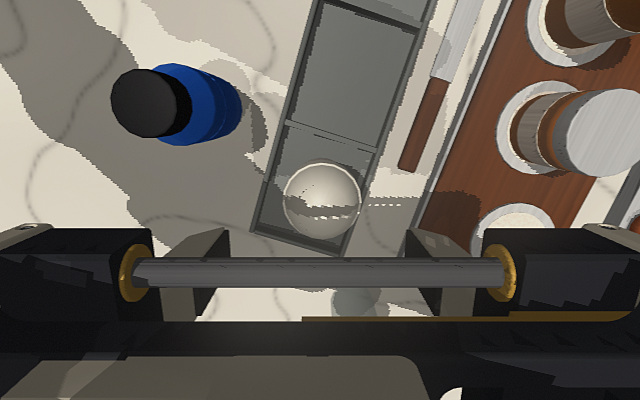

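The cup dome is at (322,200), matching the prediction, and the blue bottle is well clear at (150,102). I'll descend.

>>> play_rows([
  [[0.003,0,0.015],[0,0,0],1],
  [[0.005,0,0.045],[0,0,0],1],
  [[0.005,0,0.085],[0,0,0],1],
  [[0.005,0,0.125],[0,0,0],1],
  [[0.005,0,0.165],[0,0,0],1],
  [[0.005,0,0.2],[0,0,0],1],
  [[0.005,0,0.222],[0,0,0],1],
  [[0.005,0,0.235],[0,0,0],1],
  [[0.005,0,0.238],[0,0,0],1],
  [[0.005,0,0.238],[0,0,0],1],
])

```text
clock: 18.6
position: [0.4477, -0.1738, 0.0594]
ee_rot: [3.114, 0.411, 0.001]
force: [-0.3, -0.5, 0.6]
width: 0.998
```

```bash
python3 go.py .4451 -.1746 .069 15
```

```text
clock 18.6 tcp [ 0.4477 -0.1738  0.0594] w 0.998 F [-0.3 -0.5  0.6] yaw 15.03 joints [ 0.61  0.48 -0.46  2.08  0.35  0.65  0.18]
shift [-0.0054  0.0001  0.0029] turn [ 0.0002 -0.0004  0.0006]
```

>>> play_rows([
  [[-0.004,0,0.003],[0,0,0],1],
  [[-0.005,0,0.003],[0,0,0],-1],
  [[-0.005,0,0.003],[0,0,0],-1],
  [[-0.005,0,0.003],[0,0,0],-1],
  [[-0.005,0,0.003],[0,0,0],-1],
  [[-0.005,0,0.003],[0,0,0],-1],
  [[-0.005,0,0.003],[0,0,0],-1],
  [[-0.005,0,0.003],[0,0,0],-1],
], newtons=20)

```text
clock: 19.4
position: [0.445, -0.1747, 0.0579]
ee_rot: [3.114, 0.411, 0.0]
force: [-0.2, -0.6, 2.9]
width: 0.691
```

```bash
python3 go.py .6457 -.182 .134 15
```

```text
clock 19.4 tcp [ 0.445  -0.1747  0.0579] w 0.691 F [-0.2 -0.6  2.9] yaw 15.02 joints [ 0.61  0.48 -0.46  2.08  0.35  0.64  0.18]
shift [ 0.3839  0.1183 -0.1302] turn [ 0.0002 -0.0002  0.0004]
```

>>> play_rows([
  [[0,0,-0.008],[0,0,0],-1],
  [[0,0,-0.025],[0,0,0],-1],
  [[0,0,-0.05],[0,0,0],-1],
  [[0,0,-0.075],[0,0,0],-1],
  [[0,0,-0.1],[0,0,0],-1],
  [[0,0,-0.12],[0,0,0],-1],
  [[0,0,-0.13],[0,0,0],-1],
  [[0,0,-0.13],[0,0,0],-1],
])

```text
clock: 20.2
position: [0.4453, -0.1748, 0.1236]
ee_rot: [3.114, 0.41, 0.002]
force: [-0.0, -0.8, -1.6]
width: 0.692
```

```bash
python3 go.py .6457 -.182 .134 15
```

```text
clock 20.2 tcp [ 0.4453 -0.1748  0.1236] w 0.692 F [-0.  -0.8 -1.6] yaw 15.01 joints [ 0.66  0.39 -0.51  2.02  0.26  0.79  0.26]
shift [0.3835 0.1176 0.0017] turn [ 0.001  -0.0011  0.0001]
```

>>> play_rows([
  [[0.01,0.003,0],[0,0,0],-1],
  [[0.035,0.011,0],[0,0,0],-1],
  [[0.08,0.025,0],[0,0,0],-1],
  [[0.135,0.041,0],[0,0,0],-1],
  [[0.195,0.06,0],[0,0,0],-1],
  [[0.255,0.078,0],[0,0,0],-1],
  [[0.31,0.095,0],[0,0,0],-1],
  [[0.355,0.109,0],[0,0,0],-1],
  [[0.379,0.116,0],[0,0,0],-1],
  [[0.3835,0.1176,0],[0,0,0],-1],
])

```text
clock: 21.2
position: [0.6472, -0.1809, 0.1214]
ee_rot: [-3.114, -0.412, -0.0]
force: [0.1, 0.1, -2.0]
width: 0.691
```

```bash
python3 go.py .6457 -.182 .0895 15;  python3 - <<'E'
from h import *
im,d=eyes.get_image("scene"); cv2.imwrite("pics/s6.png",cv2.resize(im[90:290,250:500],None,fx=3,fy=3)[:,:,::-1])
E
```

```text
clock 21.2 tcp [ 0.6472 -0.1809  0.1214] w 0.691 F [ 0.1  0.1 -2. ] yaw 15.06 joints [ 0.48  0.66 -0.45  1.54  0.32  1.02  0.2 ]
shift [-0.0035  0.0014  0.0858] turn [-0.0009 -0.0001  0.001 ]
```

View pics/s6.png

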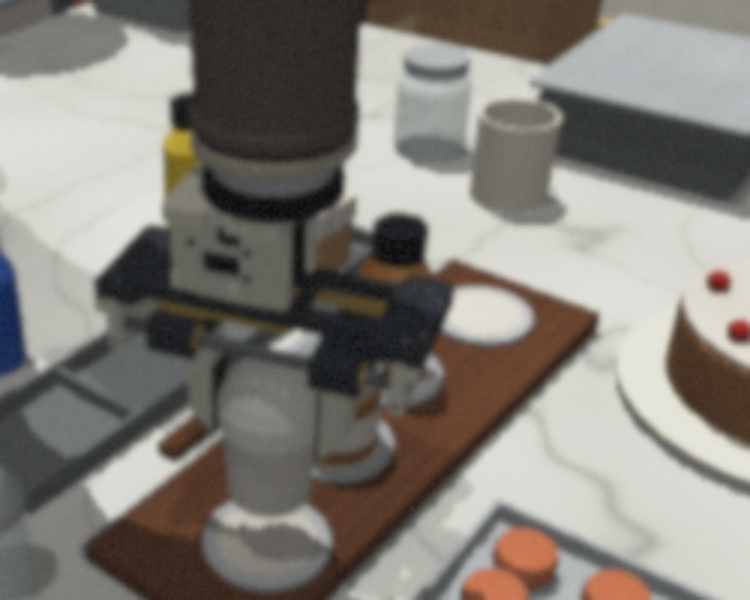

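>>> play_rows([
  [[0,0,0.01],[0,0,0],-1],
  [[-0.001,0.001,0.025],[0,0,0],-1],
  [[-0.001,0.001,0.04],[0,0,0],-1],
  [[-0.001,0.001,0.055],[0,0,0],-1],
  [[-0.001,0.001,0.068],[0,0,0],-1],
  [[-0.001,0.001,0.077],[0,0,0],-1],
  [[-0.001,0.001,0.083],[0,0,0],-1],
  [[-0.001,0.001,0.086],[0,0,0],-1],
  [[-0.001,0.001,0.087],[0,0,0],-1],
  [[-0.001,0.001,0.087],[0,0,0],-1],
])

```text
clock: 22.25
position: [0.6451, -0.1823, 0.0794]
ee_rot: [3.115, 0.411, 0.001]
force: [0.3, 0.1, -2.2]
width: 0.691
```

>>> play_rows([
  [[0.001,0,0.002],[0,0,0],-1],
  [[0.001,0,0.004],[0,0,0],-1],
  [[0.001,0,0.004],[0,0,0],-1],
  [[0.001,0,0.004],[0,0,0],0.6],
  [[0.001,0,0.004],[0,0,0],0.9],
  [[0.001,0,0.004],[0,0,0],0.9],
  [[0.001,0,0.004],[0,0,0],0.9],
  [[0.001,0,0.004],[0,0,0],0.9],
  [[0.001,0,0.004],[0,0,0],0.9],
])

```text
clock: 23.15
position: [0.6454, -0.1822, 0.0773]
ee_rot: [3.115, 0.411, 0.0]
force: [-1.0, -0.9, 0.3]
width: 0.953
```

>>> play_rows([
  [[0,0,-0.01],[0,0,0],1],
  [[0,0,-0.03],[0,0,0],1],
  [[0,0,-0.07],[0,0,0],1],
  [[0,0,-0.12],[0,0,0],1],
  [[0,0,-0.17],[0,0,0],1],
  [[0,0,-0.22],[0,0,0],1],
  [[0,0,-0.26],[0,0,0],1],
  [[0,0,-0.29],[0,0,0],1],
  [[0,0,-0.3],[0,0,0],1],
  [[0,0,-0.3],[0,0,0],1],
])

```text
clock: 24.15
position: [0.6456, -0.1822, 0.2279]
ee_rot: [3.114, 0.411, 0.002]
force: [0.2, -0.6, -0.4]
width: 1.001
```

```bash
python3 go.py .4567 .150 .22 -2.4;  python3 - <<'E'
from h import *
im,d=eyes.get_image("scene"); cv2.imwrite("pics/s7.png",cv2.resize(im[90:290,250:500],None,fx=3,fy=3)[:,:,::-1])
E
```

```text
clock 24.15 tcp [ 0.6456 -0.1822  0.2279] w 1.001 F [ 0.2 -0.6 -0.4] yaw 15.02 joints [ 0.49  0.56 -0.48  1.43  0.27  1.21  0.25]
shift [-0.1928 -0.7397  0.0371] turn [ 0.0004 -0.0009  0.2903]
```

View pics/s7.png

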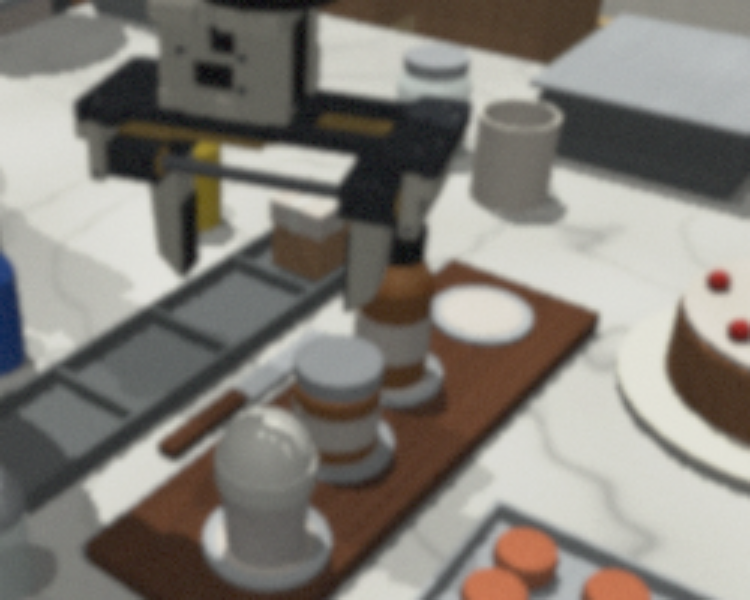

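>>> play_rows([
  [[-0.01,-0.03,0],[0,0,0.01],1],
  [[-0.03,-0.1,0],[0,0,0.04],1],
  [[-0.05,-0.19,0],[0,0,0.07],1],
  [[-0.075,-0.28,0],[0,0,0.11],1],
  [[-0.1,-0.37,0],[0,0,0.15],1],
  [[-0.12,-0.46,0.01],[0,0,0.18],1],
  [[-0.145,-0.55,0.015],[0,0,0.21],1],
  [[-0.165,-0.63,0.02],[0,0,0.24],1],
  [[-0.18,-0.7,0.03],[0,0,0.27],1],
  [[-0.193,-0.74,0.037],[0,0,0.29],1],
])

```text
clock: 25.2
position: [0.454, 0.1527, 0.2077]
ee_rot: [-3.141, 0.062, 0.003]
force: [1.0, 0.4, -0.6]
width: 1.001
```

>>> play_rows([
  [[0,0,0],[0,0,0],1],
  [[0,0,0],[0,0,0],1],
])

```text
clock: 25.4
position: [0.4559, 0.1498, 0.208]
ee_rot: [3.14, -0.063, -0.002]
force: [0.0, 0.7, 0.3]
width: 1.003
```

```bash
python3 go.py .4567 .150 .06 -2.4;python3 - <<'E'
from h import *
im,d=eyes.get_image("wrist"); cv2.imwrite("pics/w4.png",im[:,:,::-1]);c=eyes.get_calibration("wrist")
print(proj(c,(.4567,.15,.075)))
E
```

```text
clock 25.4 tcp [0.4559 0.1498 0.208 ] w 1.003 F [0.  0.7 0.3] yaw -2.3 joints [ 0.04  0.29 -0.57  1.91  0.18  0.99 -0.66]
shift [ 0.0021 -0.0007  0.3179] turn [0.0008 0.0013 0.0016]
[317.92765781 188.60643149]
```

View pics/w4.png

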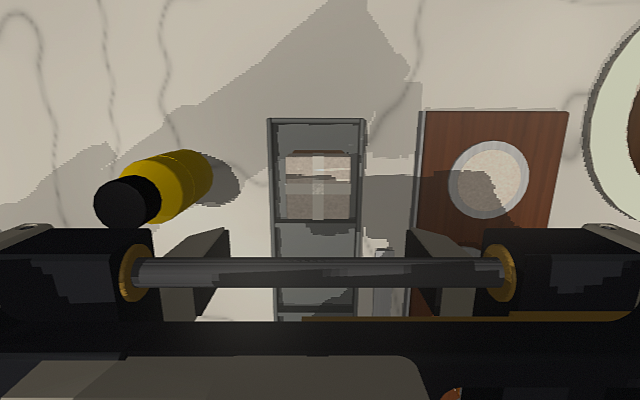

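The carton is at (318,186), square to the tool and matching the prediction. I'll descend.

>>> play_rows([
  [[0.001,0,0.025],[0,0,0],1],
  [[0.001,0,0.07],[0,0,0],1],
  [[0.001,0,0.125],[0,0,0],1],
  [[0.001,0,0.18],[0,0,0],1],
  [[0.001,0,0.23],[0,0,0],1],
  [[0.001,0,0.27],[0,0,0],1],
  [[0.001,0,0.3],[0,0,0],1],
  [[0.001,0,0.313],[0,0,0],1],
  [[0.001,0,0.316],[0,0,0],1],
  [[0.001,0,0.316],[0,0,0],1],
])

```text
clock: 26.45
position: [0.457, 0.1499, 0.0507]
ee_rot: [-3.141, 0.066, 0.0]
force: [0.2, -0.6, -0.0]
width: 0.997
```

>>> play_rows([
  [[0,0,0],[0,0,0],1],
  [[0,0,0],[0,0,0],-1],
  [[0,0,0],[0,0,0],-1],
  [[0,0,0],[0,0,0],-1],
  [[0,0,0],[0,0,0],-1],
  [[0,0,0],[0,0,0],-1],
  [[0,0,0],[0,0,0],-1],
  [[0,0,0],[0,0,0],-1],
  [[0,0,0],[0,0,0],-1],
], newtons=15)

```text
clock: 27.35
position: [0.4568, 0.1501, 0.0508]
ee_rot: [3.141, -0.065, -0.0]
force: [-0.5, -0.2, 2.3]
width: 0.632
```

```bash
python3 go.py .6349 .1408 .125 -2.4
```

```text
clock 27.35 tcp [0.4568 0.1501 0.0508] w 0.632 F [-0.5 -0.2  2.3] yaw -2.38 joints [-0.07  0.5  -0.47  2.08  0.38  0.64 -0.84]
shift [ 0.3567  0.0038 -0.1265] turn [0.0001 0.     0.0004]
```

Width 58 mm matches the carton lid. I'll lift and carry it across.

>>> play_rows([
  [[0,0,-0.008],[0,0,0],-1],
  [[0,0,-0.025],[0,0,0],-1],
  [[0,0,-0.05],[0,0,0],-1],
  [[0,0,-0.075],[0,0,0],-1],
  [[0,0,-0.1],[0,0,0],-1],
  [[0,0,-0.12],[0,0,0],-1],
  [[0.01,0,-0.13],[0,0,0],-1],
  [[0.03,0,-0.13],[0,0,0],-1],
  [[0.06,0,-0.13],[0,0,0],-1],
  [[0.1,0.001,-0.13],[0,0,0],-1],
])

```text
clock: 28.35
position: [0.5073, 0.1473, 0.1153]
ee_rot: [3.14, -0.065, -0.001]
force: [0.6, 0.6, -1.7]
width: 0.629
```

>>> play_rows([
  [[0.04,0,0],[0,0,0],-1],
  [[0.08,0.001,0],[0,0,0],-1],
  [[0.12,0.001,0],[0,0,0],-1],
  [[0.16,0.002,0],[0,0,0],-1],
  [[0.195,0.002,0],[0,0,0],-1],
  [[0.225,0.003,0],[0,0,0],-1],
  [[0.245,0.003,0],[0,0,0],-1],
  [[0.255,0.003,0],[0,0,0],-1],
  [[0.257,0.003,0],[0,0,0],-1],
  [[0.257,0.003,0],[0,0,0],-1],
])

```text
clock: 29.35
position: [0.6346, 0.1409, 0.1155]
ee_rot: [3.141, -0.065, -0.001]
force: [-0.4, 0.4, -1.8]
width: 0.628
```

```bash
python3 go.py .6349 .1408 .082 -2.4;  python3 - <<'E'
from h import *
im,d=eyes.get_image("scene"); cv2.imwrite("pics/s8.png",cv2.resize(im[70:270,250:500],None,fx=3,fy=3)[:,:,::-1])
E
```

```text
clock 29.35 tcp [0.6346 0.1409 0.1155] w 0.628 F [-0.4  0.4 -1.8] yaw -2.36 joints [ 0.    0.64 -0.47  1.61  0.33  0.98 -0.62]
shift [0.0006 0.0001 0.089 ] turn [0.0001 0.0006 0.0006]
```

View pics/s8.png

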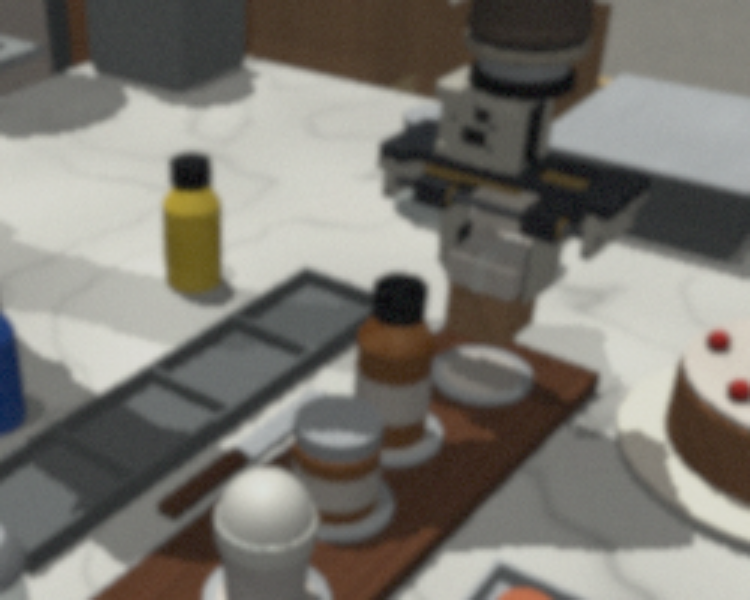

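>>> play_rows([
  [[0,0,0.01],[0,0,0],-1],
  [[0,0,0.025],[0,0,0],-1],
  [[0,0,0.042],[0,0,0],-1],
  [[0,0,0.057],[0,0,0],-1],
  [[0,0,0.07],[0,0,0],-1],
  [[0,0,0.079],[0,0,0],-1],
  [[0,0,0.085],[0,0,0],-1],
  [[0,0,0.088],[0,0,0],-1],
  [[0,0,0.089],[0,0,0],-1],
  [[0,0,0.089],[0,0,0],-1],
])

```text
clock: 30.4
position: [0.6352, 0.1408, 0.0714]
ee_rot: [-3.141, 0.065, -0.001]
force: [0.2, -0.4, -2.2]
width: 0.63
```

>>> play_rows([
  [[0,0,0.002],[0,0,0],-1],
  [[0,0,0.003],[0,0,0],-1],
  [[0,0,0.003],[0,0,0],-1],
  [[0,0,0.003],[0,0,0],0.5],
  [[0,0,0.003],[0,0,0],0.9],
  [[0,0,0.003],[0,0,0],0.9],
  [[0,0,0.003],[0,0,0],0.9],
  [[0,0,0.003],[0,0,0],0.9],
  [[0,0,0.003],[0,0,0],0.9],
])

```text
clock: 31.3
position: [0.6351, 0.1407, 0.0697]
ee_rot: [3.141, -0.065, 0.0]
force: [-0.4, -0.4, 0.2]
width: 0.95
```

>>> play_rows([
  [[0,0,-0.01],[0,0,0],1],
  [[0,0,-0.03],[0,0,0],1],
  [[0,0,-0.07],[0,0,0],1],
  [[0,0,-0.12],[0,0,0],1],
  [[0,0,-0.17],[0,0,0],1],
  [[0,0,-0.22],[0,0,0],1],
  [[0,0,-0.27],[0,0,0],1],
  [[0,0,-0.3],[0,0,0],1],
  [[0,0,-0.32],[0,0,0],1],
  [[0,0,-0.32],[0,0,0],1],
])

```text
clock: 32.3
position: [0.6355, 0.1409, 0.231]
ee_rot: [-3.14, 0.065, -0.003]
force: [0.7, 0.3, -0.5]
width: 0.998
```

```bash
python3 go.py .38 .22 .26 -2.4
```

```text
clock 32.3 tcp [0.6355 0.1409 0.231 ] w 0.998 F [ 0.7  0.3 -0.5] yaw -2.38 joints [ 0.02  0.53 -0.5   1.48  0.27  1.2  -0.56]
shift [-0.5171 -0.1368 -0.0369] turn [-0.0005 -0.0018  0.0003]
```

Now I'll retract out of the top camera's view for a final check.

>>> play_rows([
  [[-0.02,-0.01,-0.01],[0,0,0],1],
  [[-0.06,-0.02,-0.02],[0,0,0],1],
  [[-0.12,-0.03,-0.04],[0,0,0],1],
  [[-0.19,-0.05,-0.04],[0,0,0],1],
  [[-0.26,-0.07,-0.04],[0,0,0],1],
  [[-0.33,-0.09,-0.04],[0,0,0],1],
  [[-0.4,-0.11,-0.04],[0,0,0],1],
  [[-0.46,-0.12,-0.04],[0,0,0],1],
  [[-0.5,-0.13,-0.04],[0,0,0],1],
  [[-0.517,-0.137,-0.04],[0,0,0],1],
])

```text
clock: 33.3
position: [0.3775, 0.2202, 0.2494]
ee_rot: [3.14, -0.063, -0.001]
force: [1.0, 0.5, -0.1]
width: 1.001
```

Run:
```python
from h import *
im,d=eyes.get_image("top"); cv2.imwrite("pics/t9.png",im[:,:,::-1]); np.savez("top9.npz",im=im,d=d)
im,d=eyes.get_image("scene"); cv2.imwrite("pics/s9.png",im[:,:,::-1])
src=open('m.py').read().split("grey=")[0].replace("top0","top9"); exec(src)
def near(u0,v0,zmin,zz,r=24):
    m=np.zeros(val.shape,bool); m[v0-r:v0+r,u0-r:u0+r]=1; m&=H>zmin
    return fit(m,zz,(u0,v0))
B=dict(carton=((.6349,.1408),.094,.082),bottle=((.6138,.0243),.154,.135),jar=((.6266,-.0711),.096,.085),cup=((.6457,-.182),.097,.085))
for n,(b,zt,zm) in B.items():
    u,v=proj(c,(*b,zt)).astype(int)
    C,D,P=near(u,v,zm,zt)
    if n=="carton": C=np.array(cv2.minAreaRect((P*1000).astype(np.float32))[0])/1000
    print(n,C.round(4),round(D,4),"off mm",((C-b)*1000).round(1), "topz",H[v-2:v+3,u-2:u+3].mean().round(3))
```

```text
Traceback (most recent call last):
cv2.error: OpenCV(4.12.0) :-1: error: (-5:Bad argument) in function 'pointPolygonTest'
> Overload resolution failed:
>  - Can't parse 'pt'. Sequence item with index 0 has a wrong type
>  - Can't parse 'pt'. Sequence item with index 0 has a wrong type
```

View pics/t9.png

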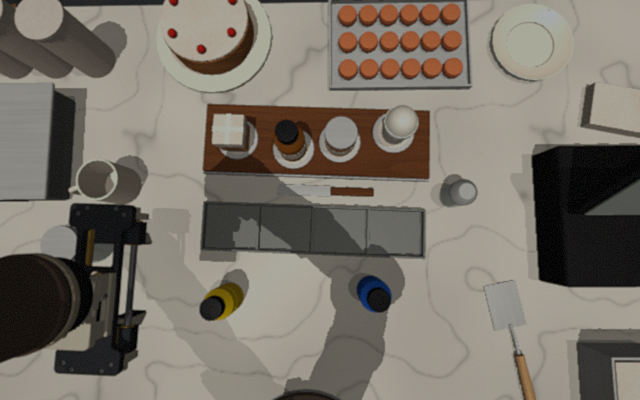

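View pics/s9.png

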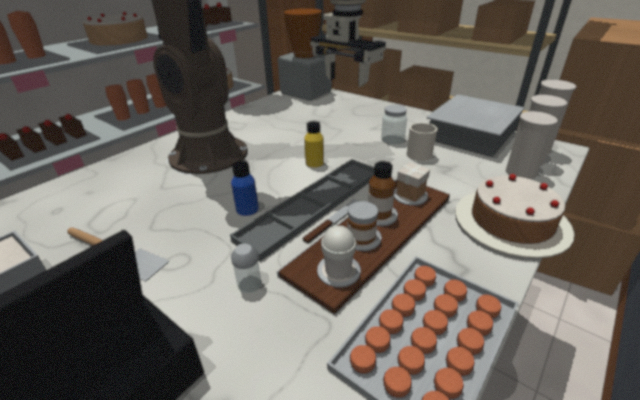

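All four stand on their boards: carton (229,130), bottle (288,135), jar (340,138), cup (400,124). The knife (325,190) and shaker (462,191) haven't moved. The numeric check failed on a type error, so I'll rerun it.

Run:
```python
from h import *
src=open('m.py').read().split("grey=")[0].replace("top0","top9"); exec(src)
def near(u0,v0,zmin,zz,r=24):
    m=np.zeros(val.shape,bool); m[v0-r:v0+r,u0-r:u0+r]=1; m&=H>zmin
    return fit(m,zz,(float(u0),float(v0)))
B=dict(carton=((.6349,.1408),.094,.082),bottle=((.6138,.0243),.154,.135),jar=((.6266,-.0711),.096,.085),cup=((.6457,-.182),.097,.085))
for n,(b,zt,zm) in B.items():
    u,v=[int(round(q)) for q in proj(c,(*b,zt))]
    C,D,P=near(u,v,zm,zt)
    if n=="carton": C=np.array(cv2.minAreaRect((P*1000).astype(np.float32))[0])/1000
    print(n,C.round(4),round(D,4),"off mm",((C-b)*1000).round(1),"topz",H[v-2:v+3,u-2:u+3].mean().round(3))
s=arm.observe(); print(s["clock"],abs(s["dq"]).max(),s["position"])
```

```text
carton [0.6332 0.1407] 0.067 off mm [-1.7 -0.1] topz 0.094
bottle [0.6108 0.0246] 0.0405 off mm [-3.   0.3] topz 0.153
jar [ 0.6246 -0.0708] 0.0607 off mm [-2.   0.3] topz 0.095
cup [ 0.6436 -0.182 ] 0.0637 off mm [-2.1  0. ] topz 0.122
33.4 0.03299435131659095 [0.37913482 0.22027039 0.24971267]
```

All offsets are 3 mm or less and the top heights fit. I'm handing it in.

```bash
python3 -c "
from cell import arm
print(arm.sign_off())"
```

```text
the job is handed in; nothing more can be done
None
```

I moved the bottle, jar, dessert cup and carton onto their boards, in carrier order, and handed the job in after about 33 s. The hand-in gives no verdict.

- **Position:** in the final top view each thing was within about 3 mm of its board's middle: carton 1.7, bottle 3.0, jar 2.0, cup 2.1. These offsets all point towards −x, so part of them may be camera calibration error (about 2 mm).
- **Standing:** top heights fit things standing on the boards: carton 94 mm, bottle 153 mm, jar 95 mm, cup 122 mm. By eye, all four looked upright in the scene picture.
- **Release:** the gripper was open and retracted to the side, touching nothing.
- **Bystanders:** the knife and shaker looked unmoved in the top view; I did not measure them.
- **Failed check:** the first run of the final position check stopped on a type error in my script. The rerun gave the numbers above.

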